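# Load the bench tumbler and hold its recessed jog button

## Robot

A 6-joint arm with a two-finger parallel gripper is mounted at the origin on a cart in front of the work surface, level with it; the furniture and walls round the work are solid. World frame = base frame: x ahead of the robot, y to its left, z up, the work surface at z = 0. Lengths are in m, angles in rad, forces in N, time in s.
With the tool pointing down it reaches from about 0.35 to 0.95 m from the base axis. Payload 17.4 kg.
Tool frame: the origin (TCP) lies at the very end of the fingers, on their centre line; the grasp point (between the pads) lies 19 mm behind it; z points along the fingers, y is the line along which they close (so a half turn about z gives the same grasp; the last joint's range is limited). The gripper opens to 93 mm and grips with 3 to 60 N. Pads are 15 mm wide; open, the fingers measure 128 mm over their backs; the gripper's body (75 mm by 188 mm) begins 65 mm behind the grasp point.
Start: joints at [1.31, 0.116, 1.442, -0, 1.584, -0.038], TCP at [0.149, 0.658, 0.219] pointing down, gripper open.
Joint ranges: [-2.83, 2.83], [-0.83, 2.19], [0.07, 2.5], [-1.14, 4.28], [0.01, 3], [-2.97, 2.97]. Speed limits (rad/s): [1.89, 1.89, 2.22, 3.14, 3.14, 3.14].

## Interface

Orientations are given as a rotation vector (axis times angle).
In Python, from workcell import status, optics, env, models gives the robot as it stands.
- The arm moves only by the tool apply_moves, never from a script. Its argument "deltas" is a list of rows, each an object of numbers: "x", "y", "z": the shift along the tool's x, y, z in cm; "roll": the turn about the tool's z in rad. A call has 1 to 20 rows; each row shifts and turns the commanded pose from where the row before left it, along the tool's axes as they then stand; what a row does not reach is not made up. A row lasts 1/8 s, in which the tool goes at most 62.5 mm and 10.7 degrees, less where a joint would pass 70% of its speed; a pose out of reach is approached as far as the arm can. A call with a gripper value outside its range is refused whole. "gripper" is the opening, from 0 (shut) to 1 (fully open), set as the call begins (left out, the last holds). The fingers move at their own pace and stop on an object; "squeeze" is the grip in N (left out, the last holds). Time passes only in rows, so rows that do not move let the fingers close. It gives the time, the measured TCP pose, the force, the opening and the grip force at its end, in the units of the state.
- status.get_obs(): the state, without advancing time (a new reading comes with each control period).
- optics.capture(name): name is "scene" or "top" or "wrist"; returns a dict with "color" (420x560x3 uint8, blue, green, red), "camera_matrix" (3x3 intrinsics, pixels), "cam_to_world" (4x4, takes a point from camera to world coordinates). Camera axes: x right, y down, z forward; pixel columns grow to the right and rows downward; lengths in m; the calibration is good to about 2 mm. The wrist camera is an equidistant fisheye: a pixel r from the principal point sees the ray r / f radians off the axis. A picture is of the moment at which its call begins. There is no depth.
- env.job_done(): hands the job in; it is judged then, once.
Trained networks look in the newest picture that a camera, given by its name, has taken for a name from the list of things; names that differ only in an ending like _2 or _b are one class to them, and where a whole thing is asked for, a point or a joint stands for the part that bears it (a point fixed in the world has none). Each returns a list of dicts, best first, with "conf" (0 to 1); they miss things now and then, are a little off and sometimes report something else, mostly with a low value. They report only what shows in the picture. A call takes as long as a camera call. They do not tell look-alikes from the thing itself.
- models.cut_out(query, camera): "region" (420x560 bool, what is visible of it) and "bbox" ([left, top, width, height] in pixels, round what is visible of it).
The state is a dict: "time_s": time; "joint_pos": joint angles; "dq": joint speeds; "joint_torque": joint torques, N m; "ee_pos": TCP position; "orientation": TCP orientation; "ft_force": force on the tool from outside, world axes, zero at the start; "wrist_torque": the same for the moment, N m; "gripper_width": finger opening in m; "finger_force": force on a finger pad.
Only numpy, scipy, OpenCV 4.12 (cv2) and the standard library are available. Lean on these libraries where they do the work, as an engineer would, in place of code of your own. Each camera call takes 0.05 s, during which the arm holds its last target. There are 200 camera calls.

## Task

Lift the bar of the tumbler's hinged loading tray so that all three wooden blocks slide off into the hopper, and lower the tray flat again. Then take the steel centre punch from its wooden rest, put its point through the round hole in the front of the jog box and hold the recessed button pressed well in, past half of its travel; finish like that, with the punch still in the gripper and the button still held in. Leave the pencil, the sanding block and the magnet where they lie.

Things in the scene. Friction and masses are not known exactly. Their poses are not given: they have to be found in the camera images.
- tumbler: Bench tumbler, grey and dark steel, fixed. A 200 x 300 mm base plate carries a square open hopper and, 150 mm to its left, a jog box. Origin on the bench top under the hopper's centre; x points from the machine's front to its back (roughly away from the robot), y to its left, z up. Hopper 130 x 130 mm outside, walls 5 mm, inner floor at z 45 mm, front rim at z 105 mm, side walls up to z 132 mm, back wall up to z 159 mm. A motor sticks out low behind.
- tray (a joint): Angle of the loading tray, rad: 0 lying level (as at the start), grows as the bar end is lifted, stop at 1.05. The hinge runs along the tumbler's y axis at (-58, 0, 109.5) mm in the tumbler's frame, by the hopper's front rim; the tray reaches from there towards the robot. Nearly free: the tray falls back to level when let go. Its aluminium floor is slippery; level, nothing slides, and the blocks slide off well before 0.9 rad.
- tray_bar (a point): Middle of the steel lifting bar at the robot end of the aluminium tray. Bar 10 mm thick, 90 mm long, parallel to the hinge, 160 mm from it; the tray itself is 115 mm long and 106 mm wide with 16 mm walls on three sides, open to the hopper. 40 mm of clear space between bar and tray. Bar about 113 mm above the bench when level. This point moves with the tray and its axes turn with it.
- block_1 (a point): Centre of a sawn pine block 22 x 45 x 18 mm, 30 g, loose on the tray.
- block_2 (a point): Centre of a sawn pine block 20 x 50 x 16 mm, 30 g, loose on the tray.
- block_3 (a point): Centre of a sawn pine block 28 x 36 x 22 mm, 30 g, loose on the tray.
- hole (a point): Centre of the round hole's mouth in the front face of the grey jog box, 75 mm above the bench; axes as the tumbler's: +x leads straight into the hole, z is up. Hole 20 mm in diameter, with a bright ring round it; the flat button face lies 18 mm inside and fills the hole. Box front 70 mm wide, its top 107 mm above the bench.
- button (a joint): Travel of the black recessed button, m: 0 out, 0.006 fully in (along the tumbler's +x). Spring: 1.5 N to start, 3 N fully in; the switch makes past half travel; it springs back when let go.
- button_face (a point): The button's front face centre, 17.6 mm diameter disc inside the hole; axes as the tumbler's.
- punch: The steel centre punch, a round bar 120 mm long and 10 mm thick, 60 g, pointed at its +x end. Origin on its underside at mid length; x along it towards the point.
- punch_mid (a point): Centre of the punch, 35 mm above the bench as it lies level in its rest; x axis along the punch to its point.
- punch_tip (a point): Point of the punch, 60 mm from its centre along x.
- rest: Wooden punch rest, fixed: base 130 x 44 x 7 mm, with two notched cheeks 12 mm thick, 44 mm before and behind the middle, 39 mm high, 40 mm wide; the notches are 14 mm wide and open at the top, and the punch lies along the rest's x axis, point to +x. Between the cheeks 76 mm are free for fingers. Origin on the bench under the middle.
- pencil: Pencil 139 x 7 mm lying on the bench, to be left alone; origin at its middle.
- sanding_block: Cork-coloured sanding block 56 x 100 x 29 mm on the bench, to be left alone; origin under its middle.
- magnet: Flat roof-shaped welding magnet 35 x 79 x 16 mm on the bench, to be left alone; origin under its middle.
There are look-alikes about, which are no part of the job. Leave any red look-alike of the part that bears block_2 alone.

How it is judged:
By the outcome, as a careful person would: the job done as asked, in the order asked, and still so for the second after the job is handed in, while the arm keeps its last pose, push and grip.
It also fails if it takes over 64 s, if anything falls off the work surface, if the arm or the gripper's body presses on something with over 40 N, if the wrist force passes 120 N, or if a joint passes its speed limit or range.

## Working session

There is one attempt and no reset: what is moved stays moved. The work goes in short steps, Python scripts to look and compute and a tool call to move; the robot and the scene stay as the last step left them, time stands still between calls to the robot, and variables do not carry over. Pictures are saved under pics/ and viewed, at most 10 in all, crops included, and the job is handed in when it is done.

Besides the shell and the picture viewer there is one more tool, called as name(argument=value, ...), one argument or row to a line, values as JSON. apply_moves: Moves the arm, as the interface text tells. Its arguments: {"type":"object","properties":{"deltas":{"type":"array","items":{"type":"object","properties":{"x":{"type":"number"},"y":{"type":"number"},"z":{"type":"number"},"roll":{"type":"number"}}}},"gripper":{"type":"number"},"squeeze":{"type":"number"}},"required":["deltas"]}

```bash
mkdir -p pics; ls; cat > h.py <<'E'
import numpy as np, cv2
from workcell import status, optics, env, models
def ray(c,u,v,fish=False):
    K=c["camera_matrix"];T=np.array(c["cam_to_world"])
    x=(u-K[0][2])/K[0][0];y=(v-K[1][2])/K[1][1]
    if fish:
        r=np.hypot(x,y);d=np.array([np.sin(r)*x/max(r,1e-9),np.sin(r)*y/max(r,1e-9),np.cos(r)])
    else: d=np.array([x,y,1.])
    return T[:3,3],T[:3,:3]@d
def onz(c,u,v,z,fish=False):
    o,d=ray(c,u,v,fish);return o+d*(z-o[2])/d[2]
def proj(c,P):
    K=np.array(c["camera_matrix"]);T=np.array(c["cam_to_world"])
    p=(np.asarray(P)-T[:3,3])@T[:3,:3];p=p@K.T;return p[...,:2]/p[...,2:]
E
python3 - <<'E'
from h import *
ims=[]
for n in ("scene","top"):
    c=optics.capture(n);cv2.imwrite(f"pics/{n}1.png",c["color"])
    print(n,np.round(c["cam_to_world"],3).tolist(),np.round(c["camera_matrix"],1).tolist())
    for q in ("tumbler","tray","tray_bar","punch","rest","hole","button","block_2","pencil","sanding_block","magnet"):
        try:
            print(q,[(round(r["conf"],2),np.round(r["bbox"]).tolist()) for r in models.cut_out(q,n)][:4])
        except Exception as e: print(q,e)
print(status.get_obs())
E
```

```text
pics
scene [[0.705, -0.401, 0.585, -0.076], [-0.709, -0.42, 0.566, -0.355], [0.019, -0.814, -0.58, 0.7], [0.0, 0.0, 0.0, 1.0]] [[391.8, 0.0, 283.2], [0.0, 391.8, 213.3], [0.0, 0.0, 1.0]]
tumbler [(0.71, [265.0, 170.0, 119.0, 83.0]), (0.29, [220.0, 209.0, 42.0, 30.0])]
tray [(0.59, [290.0, 202.0, 65.0, 51.0])]
tray_bar [(0.7, [286.0, 200.0, 71.0, 52.0]), (0.58, [309.0, 206.0, 16.0, 20.0])]
punch [(0.43, [227.0, 212.0, 27.0, 14.0])]
rest [(0.95, [221.0, 208.0, 40.0, 33.0]), (0.37, [227.0, 208.0, 22.0, 22.0])]
hole [(0.7, [263.0, 172.0, 122.0, 87.0])]
button []
block_2 [(0.66, [310.0, 206.0, 17.0, 16.0]), (0.51, [327.0, 219.0, 16.0, 18.0]), (0.49, [318.0, 210.0, 19.0, 16.0]), (0.46, [270.0, 233.0, 18.0, 20.0])]
pencil [(0.56, [261.0, 276.0, 16.0, 12.0])]
sanding_block [(0.95, [316.0, 295.0, 47.0, 51.0])]
magnet []
top [[-0.007, -0.998, 0.058, 0.466], [-1.0, 0.006, -0.012, 0.252], [0.011, -0.058, -0.998, 1.225], [0.0, 0.0, 0.0, 1.0]] [[530.5, 0.0, 278.7], [0.0, 530.5, 212.2], [0.0, 0.0, 1.0]]
tumbler [(0.67, [218.0, 87.0, 147.0, 163.0])]
tray [(0.92, [305.0, 159.0, 61.0, 88.0]), (0.32, [
[... 554 characters left out ...]
joint_pos': array([ 1.31021770e+00,  1.15991241e-01,  1.44159615e+00, -1.52548414e-05,
        1.58401780e+00, -3.77878660e-02]), 'dq': array([ 4.93176031e-04,  4.19833297e-04, -1.08987556e-03, -8.10355902e-04,
       -2.78485913e-04,  4.40013275e-05]), 'joint_torque': array([ 3.18758239e-04, -7.21037579e+01, -6.22743416e+01,  7.79625261e-02,
        1.85812038e-02, -4.87716909e-05]), 'ee_pos': array([0.14914816, 0.65831654, 0.21865444]), 'orientation': array([ 3.49234428e-01,  3.12210772e+00, -2.30331737e-05]), 'ft_force': array([ 0.48075544, -0.47454202, -0.53101145]), 'wrist_torque': array([-0.00060118, -0.01642725,  0.02912469]), 'finger_force': 0.0, 'gripper_width': 0.09243688500864543}
```

```bash
python3 - <<'E'
import cv2
a=cv2.imread("pics/top1.png")[70:300,110:440];cv2.imwrite("pics/topc.png",cv2.resize(a,None,fx=2.4,fy=2.4,interpolation=cv2.INTER_CUBIC))
a=cv2.imread("pics/scene1.png")[160:360,200:400];cv2.imwrite("pics/scc.png",cv2.resize(a,None,fx=3,fy=3,interpolation=cv2.INTER_CUBIC))
E
```

```text
(no output)
```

View pics/topc.png

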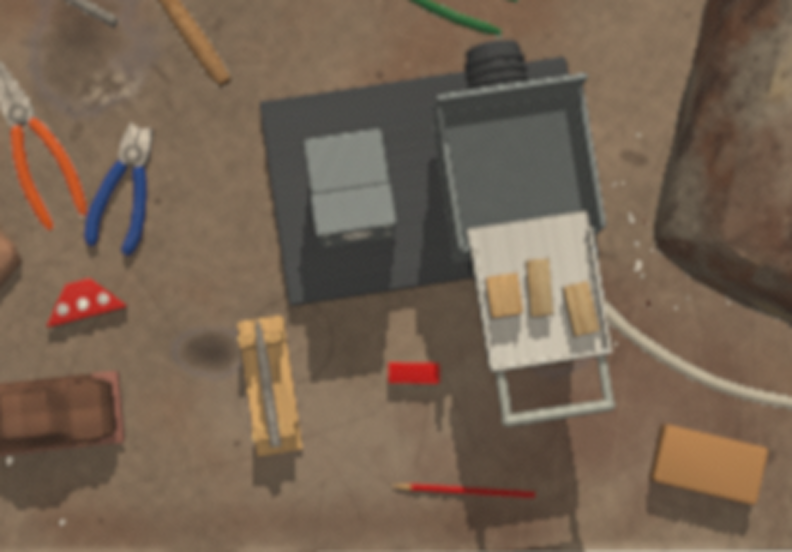

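View pics/scc.png

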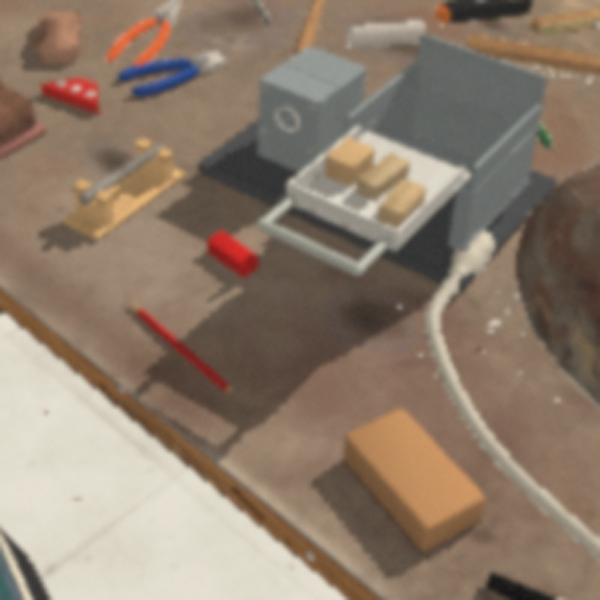

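```bash
cat >> h.py <<'E'
from scipy.optimize import least_squares
def T2(p,P): 
    P=np.asarray(P,float);c,s=np.cos(p[2]),np.sin(p[2])
    return np.c_[p[0]+c*P[:,0]-s*P[:,1],p[1]+s*P[:,0]+c*P[:,1],P[:,2]]
E
python3 - <<'E'
from h import *
c=optics.capture("top");s=optics.capture("scene")
f=lambda L:np.array(L)/2.4+[110,70]
g=lambda L:np.array(L)/3+[200,160]
A=f([(504,420),(613,405),(438,97),(585,77)])
PA=[(-.218,.049,.1135),(-.218,-.049,.1135),(.065,.065,.159),(.065,-.065,.159)]
B=g([(288,119),(424,38),(547,90)]) # ring centre, backwall corners
def res(p):
    PB=[(p[3],.15,.075),(.065,.065,.159),(.065,-.065,.159)]
    return np.r_[(proj(c,T2(p,PA))-A).ravel(),(proj(s,T2(p,PB))-B).ravel()]
r=least_squares(res,[.5,.2,0.1,-.05]);print(np.round(r.x,4),np.round(r.fun,1))
# hole depth guess p[3]
print("bar",T2(r.x,[(-.218,0,.1135)]),"hole",T2(r.x,[(r.x[3],.15,.075)]))
o=f([(262,325),(274,443)]);print("punch",[onz(c,*q,.035) for q in o])
print(status.get_obs()["time_s"])
E
```

```text
[ 0.6807  0.1358  0.1401 -0.0295] [-0.4  1.7  0.4  1.1  0.4 -0.2  2.1 -0.9 -0.4 -0.6 -0.9 -2.5  0.5 -4.9]
bar [[0.46481277 0.10536479 0.1135    ]] hole [[0.63048771 0.28022026 0.075     ]]
punch [array([0.55147935, 0.37171521, 0.035     ]), array([0.44132481, 0.36058553, 0.035     ])]
1.3
```

apply_moves(
  deltas=[
    {"roll": 0.172},
    {"roll": 0.172},
    {"roll": 0.172},
    {"roll": 0.172},
    {"roll": 0.172},
    {"roll": 0.172},
    {"roll": 0.172},
  ],
  gripper=0.45,
)

```text
invalid input
```

apply_moves(
  deltas=[
    {"x": -4.23, "y": 1.68},
    {"x": -4.23, "y": 1.68},
    {"x": -4.23, "y": 1.68},
    {"x": -4.23, "y": 1.68},
    {"x": -4.23, "y": 1.68},
    {"x": -4.23, "y": 1.68},
    {"x": -4.23, "y": 1.68},
    {"x": -4.23, "y": 1.68},
    {"x": -4.23, "y": 1.68},
    {"x": -4.23, "y": 1.68},
    {"x": -4.23, "y": 1.68},
    {"x": -4.23, "y": 1.68},
    {"x": -4.23, "y": 1.68},
    {"x": -4.23, "y": 1.68},
    {},
  ],
)

```text
invalid input
```

```bash
python3 - <<'E'
from h import *
c=optics.capture("wrist");cv2.imwrite("pics/w1.png",c["color"]);print(np.round(c["cam_to_world"],4).tolist(),np.round(c["camera_matrix"],1).tolist())
o=status.get_obs();print(o["time_s"],o["ee_pos"],o["orientation"],o["gripper_width"])
E
```

```text
[[0.221, 0.944, 0.2448, 0.0809], [0.9753, -0.214, -0.0552, 0.6737], [0.0003, 0.251, -0.968, 0.3858], [0.0, 0.0, 0.0, 1.0]] [[325.2, 0.0, 283.1], [0.0, 325.2, 210.5], [0.0, 0.0, 1.0]]
1.35 [0.14918249 0.65832209 0.21864795] [3.49235382e-01 3.12207068e+00 1.68683244e-06] 0.09281964210786678
```

View pics/w1.png

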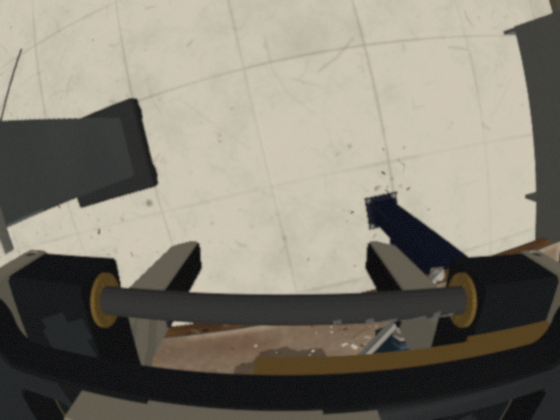

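apply_moves(
  deltas=[
    {"x": 0, "y": 0, "z": 0, "roll": 0.172},
    {"x": 0, "y": 0, "z": 0, "roll": 0.172},
    {"x": 0, "y": 0, "z": 0, "roll": 0.172},
    {"x": 0, "y": 0, "z": 0, "roll": 0.172},
    {"x": 0, "y": 0, "z": 0, "roll": 0.172},
    {"x": 0, "y": 0, "z": 0, "roll": 0.172},
    {"x": 0, "y": 0, "z": 0, "roll": 0.172},
  ],
  gripper=0.45,
  squeeze=15,
)

```text
time_s: 2.22
ee_pos: [0.1491, 0.6583, 0.2186]
orientation: [2.063, 2.37, -0.0]
ft_force: [0.2, 0.8, -0.8]
gripper_width: 0.0417
finger_force: 0.0
```

apply_moves(
  deltas=[
    {"x": -4.23, "y": 1.68, "z": 0, "roll": 0},
    {"x": -4.23, "y": 1.68, "z": 0, "roll": 0},
    {"x": -4.23, "y": 1.68, "z": 0, "roll": 0},
    {"x": -4.23, "y": 1.68, "z": 0, "roll": 0},
    {"x": -4.23, "y": 1.68, "z": 0, "roll": 0},
    {"x": -4.23, "y": 1.68, "z": 0, "roll": 0},
    {"x": -4.23, "y": 1.68, "z": 0, "roll": 0},
    {"x": -4.23, "y": 1.68, "z": 0, "roll": 0},
    {"x": -4.23, "y": 1.68, "z": 0, "roll": 0},
    {"x": -4.23, "y": 1.68, "z": 0, "roll": 0},
    {"x": -4.23, "y": 1.68, "z": 0, "roll": 0},
    {"x": -4.23, "y": 1.68, "z": 0, "roll": 0},
    {"x": -4.23, "y": 1.68, "z": 0, "roll": 0},
    {"x": -4.23, "y": 1.68, "z": 0, "roll": 0},
    {"x": 0, "y": 0, "z": 0, "roll": 0},
  ],
  gripper=0.45,
  squeeze=15,
)

```text
time_s: 4.1
ee_pos: [0.4677, 0.1039, 0.2185]
orientation: [2.06, 2.372, -0.001]
ft_force: [-0.3, 0.5, -0.2]
gripper_width: 0.0416
finger_force: 0.0
```

```bash
python3 - <<'E'
from h import *
c=optics.capture("wrist");cv2.imwrite("pics/w2.png",c["color"]);np.savez("w2.npz",T=c["cam_to_world"],K=c["camera_matrix"])
o=status.get_obs();print(o["time_s"],o["ee_pos"],o["orientation"],o["gripper_width"],o["ft_force"])
E
```

```text
4.15 [0.46719247 0.10510921 0.21857896] [-2.05859926e+00 -2.37284348e+00  2.48989751e-04] 0.042043914196834106 [ 0.04481932  0.34720364 -0.53277064]
```

View pics/w2.png

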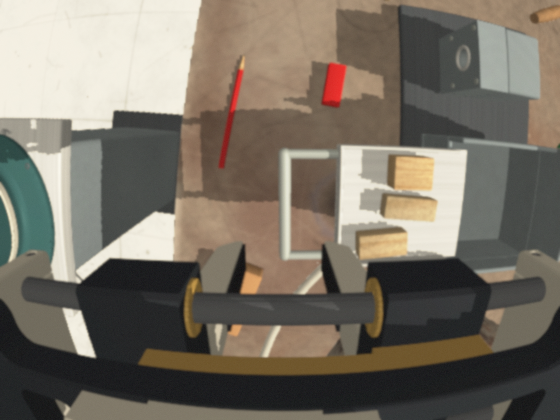

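```bash
python3 - <<'E'
from h import *
d=np.load("w2.npz");c=dict(cam_to_world=d["T"],camera_matrix=d["K"])
for u,v in [(285,153),(285,258),(285,205)]: print(onz(c,u,v,.1135,True))
print("ring",onz(c,462,58,.075,True))
r=[onz(c,u,v,.107,True) for u,v in [(478,22),(479,95)]];print(r)
E
```

```text
[0.4618431  0.15203952 0.1135    ]
[0.47515492 0.05893064 0.1135    ]
[0.46815793 0.10776944 0.1135    ]
ring [0.63106712 0.28257679 0.075     ]
[array([0.62898792, 0.31570779, 0.107     ]), array([0.63721374, 0.24053088, 0.107     ])]
```

apply_moves(
  deltas=[
    {"x": 0, "y": 0.1, "z": 2.5, "roll": 0},
    {"x": 0, "y": 0, "z": 2.5, "roll": 0},
    {"x": 0, "y": 0, "z": 2.5, "roll": 0},
    {"x": 0, "y": 0, "z": 2.5, "roll": 0},
    {"x": 0, "y": 0, "z": 1.5, "roll": 0},
    {"x": 0, "y": 0, "z": 0.9, "roll": 0},
    {"x": 0, "y": 0, "z": 0, "roll": 0},
  ],
  gripper=0.45,
  squeeze=15,
)

```text
time_s: 5.03
ee_pos: [0.4678, 0.1064, 0.0946]
orientation: [-2.055, -2.376, 0.0]
ft_force: [-0.1, 0.1, 0.4]
gripper_width: 0.0419
finger_force: 0.0
```

apply_moves(
  deltas=[
    {"x": 0, "y": 0, "z": 0, "roll": 0},
    {"x": 0, "y": 0, "z": 0, "roll": 0},
    {"x": 0, "y": 0, "z": 0, "roll": 0},
    {"x": 0, "y": 0, "z": 0, "roll": 0},
    {"x": 0, "y": 0, "z": 0, "roll": 0},
  ],
  gripper=0.0,
  squeeze=10,
)

```text
time_s: 5.65
ee_pos: [0.4683, 0.1062, 0.0949]
orientation: [2.056, 2.375, 0.001]
ft_force: [4.8, 0.4, 0.1]
gripper_width: 0.0095
finger_force: 10.0
```

apply_moves(
  deltas=[
    {"x": 0, "y": 0.05, "z": -0.96, "roll": 0},
    {"x": 0, "y": 0.11, "z": -0.95, "roll": 0},
    {"x": 0, "y": 0.16, "z": -0.95, "roll": 0},
    {"x": 0, "y": 0.22, "z": -0.93, "roll": 0},
    {"x": 0, "y": 0.28, "z": -0.92, "roll": 0},
    {"x": 0, "y": 0.33, "z": -0.9, "roll": 0},
    {"x": 0, "y": 0.39, "z": -0.88, "roll": 0},
    {"x": 0, "y": 0.44, "z": -0.85, "roll": 0},
  ],
  gripper=0.0,
  squeeze=10,
)

```text
time_s: 6.65
ee_pos: [0.4887, 0.1091, 0.1678]
orientation: [2.055, 2.374, 0.003]
ft_force: [19.1, 3.5, -13.3]
gripper_width: 0.0094
finger_force: 10.0
```

apply_moves(
  deltas=[
    {"x": 0, "y": 0.49, "z": -0.83, "roll": 0},
    {"x": 0, "y": 0.53, "z": -0.8, "roll": 0},
    {"x": 0, "y": 0.58, "z": -0.76, "roll": 0},
    {"x": 0, "y": 0.63, "z": -0.73, "roll": 0},
    {"x": 0, "y": 0.67, "z": -0.69, "roll": 0},
    {"x": 0, "y": 0.71, "z": -0.64, "roll": 0},
    {"x": 0, "y": 0.75, "z": -0.6, "roll": 0},
    {"x": 0, "y": 0, "z": 0, "roll": 0},
    {"x": 0, "y": 0, "z": 0, "roll": 0},
    {"x": 0, "y": 0, "z": 0, "roll": 0},
    {"x": 0, "y": 0, "z": 0, "roll": 0},
  ],
  gripper=0.0,
  squeeze=10,
)

```text
time_s: 8.02
ee_pos: [0.5306, 0.1152, 0.2182]
orientation: [-2.056, -2.375, 0.0]
ft_force: [6.1, -0.5, -8.6]
gripper_width: 0.0097
finger_force: 10.0
```

```bash
python3 - <<'E'
from h import *
c=optics.capture("wrist");s=optics.capture("scene")
a=cv2.resize(s["color"][140:280,220:420],(560,392),interpolation=cv2.INTER_CUBIC)
cv2.imwrite("pics/w3.png",cv2.resize(np.vstack([c["color"][:280],a]),None,fx=.85,fy=.85))
E
```

```text
(no output)
```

View pics/w3.png

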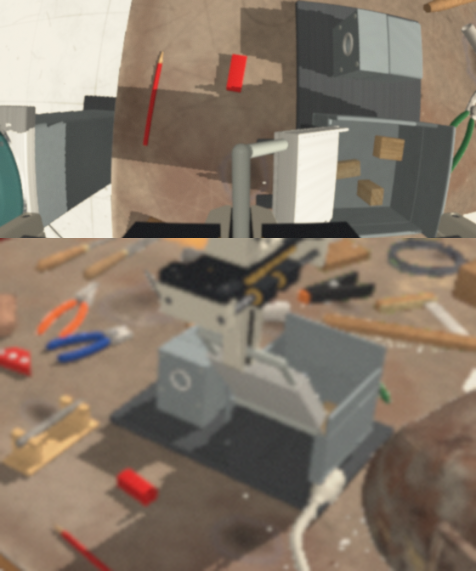

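apply_moves(
  deltas=[
    {"x": 0, "y": -0.75, "z": 0.6, "roll": 0},
    {"x": 0, "y": -0.71, "z": 0.64, "roll": 0},
    {"x": 0, "y": -0.67, "z": 0.69, "roll": 0},
    {"x": 0, "y": -0.63, "z": 0.73, "roll": 0},
    {"x": 0, "y": -0.58, "z": 0.76, "roll": 0},
    {"x": 0, "y": -0.53, "z": 0.8, "roll": 0},
    {"x": 0, "y": -0.49, "z": 0.83, "roll": 0},
    {"x": 0, "y": -0.44, "z": 0.85, "roll": 0},
    {"x": 0, "y": -0.39, "z": 0.88, "roll": 0},
    {"x": 0, "y": -0.33, "z": 0.9, "roll": 0},
    {"x": 0, "y": -0.28, "z": 0.92, "roll": 0},
    {"x": 0, "y": -0.22, "z": 0.93, "roll": 0},
    {"x": 0, "y": -0.16, "z": 0.95, "roll": 0},
    {"x": 0, "y": -0.11, "z": 0.95, "roll": 0},
    {"x": 0, "y": -0.05, "z": 0.9, "roll": 0},
    {"x": 0, "y": 0, "z": 0, "roll": 0},
  ],
  gripper=0.0,
  squeeze=10,
)

```text
time_s: 10.12
ee_pos: [0.4683, 0.1062, 0.0949]
orientation: [2.055, 2.375, 0.001]
ft_force: [6.5, 1.6, -1.7]
gripper_width: 0.0095
finger_force: 10.0
```

apply_moves(
  deltas=[
    {"x": 0, "y": 0, "z": 0, "roll": 0},
    {"x": 0, "y": 0, "z": 0, "roll": 0},
    {"x": 0, "y": 0, "z": 0, "roll": 0},
    {"x": 0, "y": 0, "z": 0, "roll": 0},
    {"x": 0, "y": 0, "z": 0, "roll": 0},
  ],
  gripper=0.45,
  squeeze=10,
)

```text
time_s: 10.75
ee_pos: [0.4679, 0.1061, 0.0952]
orientation: [-2.056, -2.375, 0.0]
ft_force: [-0.0, 0.8, 0.0]
gripper_width: 0.0418
finger_force: 0.0
```

apply_moves(
  deltas=[
    {"x": 0, "y": 0, "z": -1.0, "roll": 0},
    {"x": 0, "y": 0, "z": -2.5, "roll": 0},
    {"x": 0, "y": 0, "z": -2.5, "roll": 0},
    {"x": 0, "y": 0, "z": -2.5, "roll": 0},
    {"x": 0, "y": 0, "z": -2.5, "roll": 0},
  ],
  gripper=0.45,
  squeeze=10,
)

```text
time_s: 11.38
ee_pos: [0.4679, 0.1062, 0.2069]
orientation: [2.056, 2.375, 0.001]
ft_force: [0.3, 0.4, 0.5]
gripper_width: 0.042
finger_force: 0.0
```

apply_moves(
  deltas=[
    {"x": 0, "y": 0, "z": 0, "roll": -0.17},
    {"x": 0, "y": 0, "z": 0, "roll": -0.17},
    {"x": 0, "y": 0, "z": 0, "roll": -0.17},
    {"x": 0, "y": 0, "z": 0, "roll": -0.17},
    {"x": 0, "y": 0, "z": 0, "roll": -0.17},
    {"x": 0, "y": 0, "z": 0, "roll": -0.17},
    {"x": 0, "y": 0, "z": 0, "roll": -0.17},
    {"x": 0, "y": 0, "z": 0, "roll": -0.17},
    {"x": 0, "y": 0, "z": 0, "roll": -0.17},
    {"x": -0.9, "y": 4.27, "z": 0, "roll": 0},
    {"x": -0.9, "y": 4.27, "z": 0, "roll": 0},
    {"x": -0.9, "y": 4.27, "z": 0, "roll": 0},
    {"x": -0.9, "y": 4.27, "z": 0, "roll": 0},
    {"x": -0.9, "y": 4.27, "z": 0, "roll": 0},
    {"x": -0.9, "y": 4.27, "z": 0, "roll": 0},
    {"x": 0, "y": 0, "z": 0, "roll": 0},
  ],
  gripper=0.45,
  squeeze=10,
)

```text
time_s: 13.38
ee_pos: [0.4949, 0.3687, 0.2052]
orientation: [0.166, -3.137, 0.0]
ft_force: [0.1, 0.2, 0.3]
gripper_width: 0.0416
finger_force: 0.0
```

```bash
python3 - <<'E'
from h import *
c=optics.capture("wrist");cv2.imwrite("pics/w4.png",c["color"]);np.savez("w4.npz",T=c["cam_to_world"],K=c["camera_matrix"])
o=status.get_obs();print(o["time_s"],o["ee_pos"],o["orientation"])
for q in ("punch","rest"):
  for r in models.cut_out(q,"wrist")[:2]:
    print(q,r["conf"],r["bbox"])
    v,u=np.nonzero(r["region"]);m=np.c_[u,v].astype(np.float32)
    print(cv2.fitLine(m,cv2.DIST_L2,0,.01,.01).ravel())
E
```

```text
13.425 [0.4950254  0.36737113 0.2053336 ] [ 1.64470729e-01 -3.13687169e+00  5.93058385e-04]
punch 0.71 [276.2, 140.4, 13.8, 111.3]
[4.2396665e-02 9.9910086e-01 2.8359979e+02 1.9027087e+02]
rest 0.55 [260.3, 133.2, 45.8, 111.0]
[6.6373348e-02 9.9779487e-01 2.8330588e+02 1.8859236e+02]
```

View pics/w4.png

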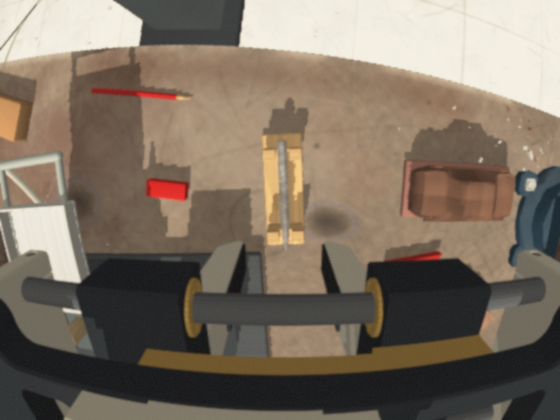

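```bash
python3 - <<'E'
from h import *
d=np.load("w4.npz");c=dict(cam_to_world=d["T"],camera_matrix=d["K"])
for u,v in [(281.5,140.4),(286,251.5)]: print(onz(c,u,v,.035,True))
for q in [(264,135),(301,135),(266,243),(304,243)]: print("cheek",onz(c,*q,.039,True))
cv2.imwrite("pics/w4c.png",cv2.resize(cv2.imread("pics/w4.png")[125:265,240:330],None,fx=4,fy=4,interpolation=cv2.INTER_CUBIC))
E
```

```text
[0.43828692 0.36126843 0.035     ]
[0.55889014 0.37894846 0.035     ]
cheek [0.43441181 0.34297152 0.039     ]
cheek [0.43045813 0.38040771 0.039     ]
cheek [0.54969672 0.35594618 0.039     ]
cheek [0.54535063 0.39722567 0.039     ]
```

View pics/w4c.png

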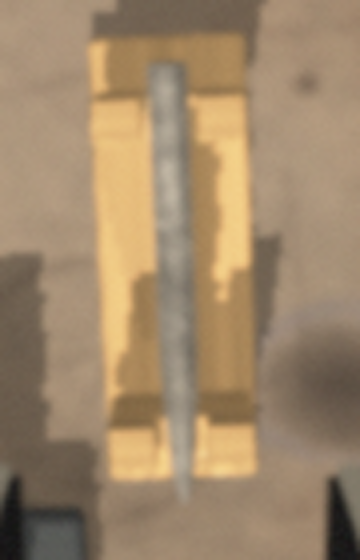

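apply_moves(
  deltas=[
    {"x": -0.4, "y": 0.23, "z": 3, "roll": -0.03},
    {"x": 0, "y": 0, "z": 3.5, "roll": 0},
    {"x": 0, "y": 0, "z": 3.5, "roll": 0},
    {"x": 0, "y": 0, "z": 3, "roll": 0},
    {"x": 0, "y": 0, "z": 2.5, "roll": 0},
    {"x": 0, "y": 0, "z": 2, "roll": 0},
    {"x": 0, "y": 0, "z": 1.4, "roll": 0},
    {"x": 0, "y": 0, "z": 0, "roll": 0},
  ],
  gripper=0.45,
  squeeze=10,
)

```text
time_s: 14.52
ee_pos: [0.4988, 0.3688, 0.0156]
orientation: [0.209, -3.134, 0.001]
ft_force: [0.5, 0.1, 0.1]
gripper_width: 0.0419
finger_force: 0.0
```

apply_moves(
  deltas=[
    {"x": 0, "y": 0, "z": 0, "roll": 0},
    {"x": 0, "y": 0, "z": 0, "roll": 0},
    {"x": 0, "y": 0, "z": 0, "roll": 0},
    {"x": 0, "y": 0, "z": 0, "roll": 0},
    {"x": 0, "y": 0, "z": 0, "roll": 0},
    {"x": 0, "y": 0, "z": 0, "roll": 0},
  ],
  gripper=0.0,
  squeeze=40,
)

```text
time_s: 15.28
ee_pos: [0.4991, 0.3693, 0.0165]
orientation: [-0.209, 3.134, 0.0]
ft_force: [0.4, -0.8, 3.6]
gripper_width: 0.0091
finger_force: 40.0
```

apply_moves(
  deltas=[
    {"x": 0, "y": 0, "z": -1, "roll": 0},
    {"x": 0, "y": 0, "z": -1.5, "roll": 0},
    {"x": 0, "y": 0, "z": -1.5, "roll": 0},
    {"x": 0, "y": 0, "z": -1, "roll": 0},
    {"x": 0, "y": 0, "z": 0, "roll": 0},
  ],
  gripper=0.0,
  squeeze=40,
)

```text
time_s: 15.9
ee_pos: [0.4993, 0.3695, 0.0674]
orientation: [-0.209, 3.133, 0.001]
ft_force: [-1.3, 1.0, -1.3]
gripper_width: 0.0092
finger_force: 40.0
```

apply_moves(
  deltas=[
    {"x": -0.6, "y": -1.75, "z": 0, "roll": -0.007},
    {"x": -0.65, "y": -1.75, "z": 0, "roll": 0},
    {"x": -0.65, "y": -1.75, "z": 0, "roll": 0},
    {"x": -0.65, "y": -1.75, "z": 0.5, "roll": 0},
    {"x": -0.65, "y": -1.75, "z": 0.5, "roll": 0},
    {"x": -0.65, "y": -1.75, "z": 0.1, "roll": 0},
    {"x": 0, "y": 0, "z": 0, "roll": 0},
    {"x": 0, "y": 0, "z": 0, "roll": 0},
  ],
  gripper=0.0,
  squeeze=40,
)

```text
time_s: 16.9
ee_pos: [0.5517, 0.2706, 0.0553]
orientation: [-0.22, 3.134, 0.0]
ft_force: [0.7, 0.2, -1.1]
gripper_width: 0.0094
finger_force: 40.0
```

```bash
python3 - <<'E'
from h import *
s=optics.capture("scene");t=optics.capture("top");o=status.get_obs();print(o["time_s"],o["ee_pos"],o["orientation"])
n=o["orientation"]/np.linalg.norm(o["orientation"]);a=np.arctan2(-2*n[0]*n[1],2*n[1]**2-1);print("punch yaw",a)
m=o["ee_pos"]+[0,0,.0185];tip=m+.06*np.array([np.cos(a),np.sin(a),0])
H=np.array([.631,.2815,.075])
print("tip",tip,"scene px tip,hole",proj(s,np.array([tip,H])).round(1),"top",proj(t,np.array([tip,H])).round(1))
A=cv2.resize(s["color"][165:245,215:315],(500,400),interpolation=cv2.INTER_CUBIC)
B=cv2.resize(t["color"][145:225,190:290],(500,400),interpolation=cv2.INTER_CUBIC)
cv2.imwrite("pics/st.png",cv2.resize(np.hstack([A,B]),(800,320)))
E
```

```text
17.0 [0.55150713 0.27098902 0.05539637] [-2.20818282e-01  3.13367506e+00  2.15834001e-04]
punch yaw 0.1406998959343817
tip [0.61091422 0.27940319 0.07389637] scene px tip,hole [[291.1 202.1]
 [295.4 198.9]] top [[259.7 176.7]
 [258.7 167.5]]
```

View pics/st.png

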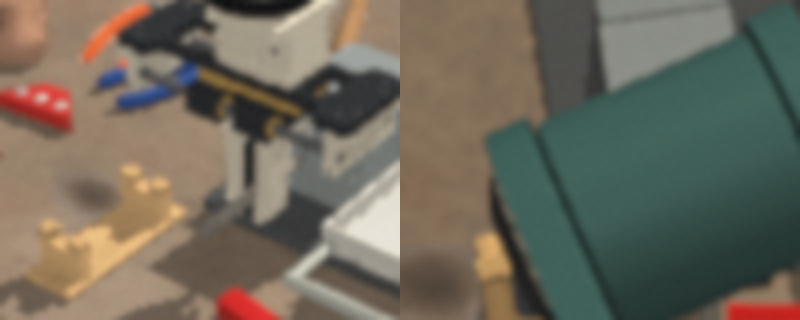

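apply_moves(
  deltas=[
    {"x": 0, "y": 0, "z": -0.1, "roll": 0},
    {"x": -0.6, "y": 0, "z": 0, "roll": 0},
    {"x": -0.6, "y": 0, "z": 0, "roll": 0},
    {"x": -0.6, "y": 0, "z": 0, "roll": 0},
    {"x": -0.5, "y": 0, "z": 0, "roll": 0},
    {"x": -0.4, "y": 0, "z": 0, "roll": 0},
    {"x": -0.3, "y": 0, "z": 0, "roll": 0},
    {"x": 0, "y": 0, "z": 0, "roll": 0},
    {"x": 0, "y": 0, "z": 0, "roll": 0},
  ],
  gripper=0.0,
  squeeze=40,
)

```text
time_s: 18.12
ee_pos: [0.5812, 0.2748, 0.0562]
orientation: [0.22, -3.134, 0.0]
ft_force: [0.4, -0.2, -0.6]
gripper_width: 0.0093
finger_force: 40.0
```

apply_moves(
  deltas=[
    {"x": -0.3, "y": 0, "z": 0, "roll": 0},
    {"x": -0.3, "y": 0, "z": 0, "roll": 0},
    {"x": 0, "y": 0, "z": 0, "roll": 0},
    {"x": 0, "y": 0, "z": 0, "roll": 0},
  ],
  gripper=0.0,
  squeeze=40,
)

```text
time_s: 18.62
ee_pos: [0.5873, 0.2756, 0.0562]
orientation: [0.22, -3.134, 0.0]
ft_force: [0.0, -0.7, -0.3]
gripper_width: 0.0094
finger_force: 40.0
```

apply_moves(
  deltas=[
    {"x": -0.2, "y": 0, "z": 0, "roll": 0},
    {"x": 0, "y": 0, "z": 0, "roll": 0},
    {"x": 0, "y": 0, "z": 0, "roll": 0},
    {"x": 0, "y": 0, "z": 0, "roll": 0},
  ],
  gripper=0.0,
  squeeze=40,
)

```text
time_s: 19.12
ee_pos: [0.5892, 0.2759, 0.0563]
orientation: [-0.22, 3.134, -0.0]
ft_force: [0.1, -0.9, -0.6]
gripper_width: 0.0094
finger_force: 40.0
```

apply_moves(
  deltas=[
    {"x": -0.2, "y": 0, "z": 0, "roll": 0},
    {"x": 0, "y": 0, "z": 0, "roll": 0},
    {"x": 0, "y": 0, "z": 0, "roll": 0},
    {"x": 0, "y": 0, "z": 0, "roll": 0},
  ],
  gripper=0.0,
  squeeze=40,
)

```text
time_s: 19.62
ee_pos: [0.5912, 0.2762, 0.0562]
orientation: [0.22, -3.134, 0.0]
ft_force: [-0.8, -0.7, -0.1]
gripper_width: 0.009
finger_force: 40.0
```

Possibly just touching; continue in 2 mm steps.

apply_moves(
  deltas=[
    {"x": -0.2, "y": 0, "z": 0, "roll": 0},
    {"x": 0, "y": 0, "z": 0, "roll": 0},
    {"x": 0, "y": 0, "z": 0, "roll": 0},
    {"x": 0, "y": 0, "z": 0, "roll": 0},
  ],
  gripper=0.0,
  squeeze=40,
)

```text
time_s: 20.12
ee_pos: [0.5932, 0.2765, 0.0562]
orientation: [0.22, -3.134, 0.0]
ft_force: [-2.1, -0.1, -1.3]
gripper_width: 0.0096
finger_force: 40.0
```

```bash
python3 - <<'E'
from h import *
F=[]
for i in range(6): 
    optics.capture("scene");F.append(status.get_obs()["ft_force"])
print(np.mean(F,0),np.std(F,0))
E
```

```text
[-1.65601242 -0.20269005 -0.61553679] [0.38916516 0.2811518  0.50106809]
```

apply_moves(
  deltas=[
    {"x": -0.2, "y": 0, "z": 0, "roll": 0},
    {"x": -0.15, "y": 0, "z": 0, "roll": 0},
    {"x": 0, "y": 0, "z": 0, "roll": 0},
    {"x": 0, "y": 0, "z": 0, "roll": 0},
    {"x": 0, "y": 0, "z": 0, "roll": 0},
  ],
  gripper=0.0,
  squeeze=40,
)

```text
time_s: 21.05
ee_pos: [0.5966, 0.277, 0.0562]
orientation: [0.22, -3.134, 0.0]
ft_force: [-2.9, -0.1, -0.6]
gripper_width: 0.0094
finger_force: 40.0
```

```bash
python3 - <<'E'
from h import *
F=[]
for i in range(12): 
    optics.capture("scene");F.append(status.get_obs()["ft_force"])
print(np.mean(F,0),np.std(F,0),status.get_obs()["ee_pos"])
E
```

```text
[-2.69204149 -0.34722016 -0.37746362] [0.45195147 0.38335138 0.49654947] [0.5967047  0.27696282 0.05626748]
```

apply_moves(
  deltas=[
    {"x": -0.06, "y": 0, "z": 0, "roll": 0},
    {"x": 0, "y": 0, "z": 0, "roll": 0},
    {"x": 0, "y": 0, "z": 0, "roll": 0},
    {"x": 0, "y": 0, "z": 0, "roll": 0},
  ],
  gripper=0.0,
  squeeze=40,
)

```text
time_s: 22.15
ee_pos: [0.5973, 0.277, 0.0562]
orientation: [0.22, -3.134, 0.0]
ft_force: [-3.1, 0.3, -0.7]
gripper_width: 0.0093
finger_force: 40.0
```

```bash
python3 - <<'E'
from h import *
F=[]
for i in range(8): 
    s=optics.capture("scene");F.append(status.get_obs()["ft_force"])
print(np.mean(F,0),status.get_obs()["ee_pos"],status.get_obs()["time_s"])
w=optics.capture("wrist")
a=cv2.resize(s["color"][140:280,220:420],(560,392),interpolation=cv2.INTER_CUBIC)
cv2.imwrite("pics/fin.png",cv2.resize(np.vstack([w["color"][:280],a]),None,fx=.85,fy=.85))
E
```

```text
[-2.7004236  -0.28377888 -0.73602299] [0.59727572 0.27702879 0.05625467] 22.55
```

View pics/fin.png

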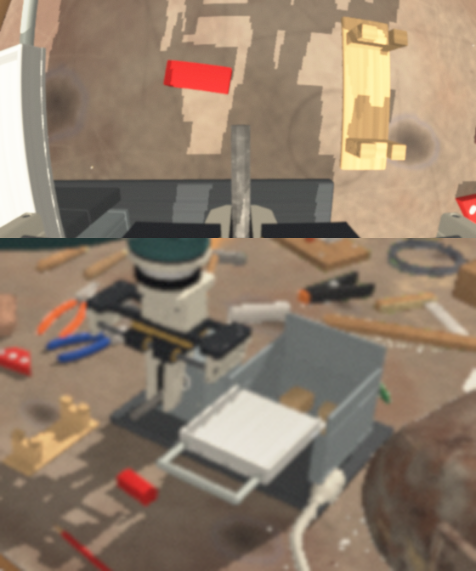

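Tray is level and empty, with blocks in the hopper. The punch is held straight in the hole and pushes at about 2.7 N, which means roughly 4–5 mm of button travel. I'm handing it in.

```bash
python3 -c "
from workcell import env;print(env.job_done())"
```

```text
the job is handed in; nothing more can be done
None
```

I handed the job in at about 22.6 s: the three blocks are in the hopper, the tray is flat again, and the punch is still gripped, holding the button in by about 4–5 mm of its 6 mm. That travel is estimated from the 2.7 N push and how far the punch moved in, because the cameras could not see the punch's point.

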